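# Load the power-brick tray and shut its keeper bar

## Task

Put every loose power brick into a bay of the white tray, one brick to a bay, lengthways in the bay, and press each one down until it is fully seated. Only when all are pressed home, swing the keeper bar shut over them until it snaps past its detent; swing it out of the way first where it blocks the bays. Leave the router and the stack of disc cases where they are.

Things in the scene. Friction and masses are not known exactly. Their poses are not given: they have to be found in the camera images.
- tray: White plastic tray fixed to the shelf, 126 (its x) x 400 mm (its y); origin: centre of its underside, at shelf level; x across it, away from the robot; y along the row of bays; z up. Four equal bays 68 mm apart along y, each 106 mm (x) x 41 mm (y) inside, open at the top, between 27 mm wide ribs whose tops are 28 mm above the shelf. The bar's hinge is at its -y end, the detent at its +y end.
- keeper (a joint): Angle of the keeper bar about its upright hinge, rad. 0 = shut: the bar lies along the tray's +y over the middle of all bays, against its stop. Grows as it opens, clockwise from above, the free end moving to the tray's +x; stop at 1.45. It stays where it is left. Near shut it meets a sprung nub at 0.05, rides over it at 0.03 (needs about 12 N at the post), then sits held between 0 and 0.006.
- bar_hinge (a point): Point on the keeper bar's upright hinge axis, 55 mm above the shelf, at the tray's x = 0, y = -180 mm. The bar is aluminium, 360 mm from hinge to tip, 20 mm wide, 8 mm thick, its underside 51 mm and its top 59 mm above the shelf: it clears seated bricks by 3 mm and runs into bricks that are not pressed down. The hinge post below it is 22 mm thick.
- bar_post (a point): Grip post of the keeper bar: black upright cylinder, 16 mm in diameter, 50 mm tall (59 to 109 mm above the shelf), on the bar 130 mm from the hinge axis. This point lies on its axis, 87 mm above the shelf; its y axis points along the bar, away from the hinge.
- detent (a point): Middle of the grey detent block at the tray's +y end (tray y = 170 mm), 42 mm above the shelf, the block's top. The block is 50 mm (x) x 22 mm (y); it carries the sprung steel nub and, on the -x side, the bar's stop lug, 61 mm high.
- cradle1 (a joint): Cradle plate, the sliding grey floor of bay 1, m: 0 = raised (its top 22 mm above the shelf), 0.010 = fully down on its stop. About 8 N on it pushes it down and it stays where it is pushed; a brick's weight alone (2 to 3 N) does not move it.
- bay1 (a point): Bay 1 of the tray (tray y = -102 mm): where the centre of a fully seated brick lies, 30 mm above the shelf (brick's top at 48 mm). Axes as the tray's; a brick lies with its length along x. A brick just laid on a raised cradle has its centre 10 mm higher (top at 58 mm).
- cradle2 (a joint): Cradle plate, the sliding grey floor of bay 2, m: 0 = raised (its top 22 mm above the shelf), 0.010 = fully down on its stop. About 8 N on it pushes it down and it stays where it is pushed; a brick's weight alone (2 to 3 N) does not move it.
- bay2 (a point): Bay 2 of the tray (tray y = -34 mm): where the centre of a fully seated brick lies, 30 mm above the shelf (brick's top at 48 mm). Axes as the tray's; a brick lies with its length along x. A brick just laid on a raised cradle has its centre 10 mm higher (top at 58 mm).
- cradle3 (a joint): Cradle plate, the sliding grey floor of bay 3, m: 0 = raised (its top 22 mm above the shelf), 0.010 = fully down on its stop. About 8 N on it pushes it down and it stays where it is pushed; a brick's weight alone (2 to 3 N) does not move it.
- bay3 (a point): Bay 3 of the tray (tray y = 34 mm): where the centre of a fully seated brick lies, 30 mm above the shelf (brick's top at 48 mm). Axes as the tray's; a brick lies with its length along x. A brick just laid on a raised cradle has its centre 10 mm higher (top at 58 mm).
- cradle4 (a joint): Cradle plate, the sliding grey floor of bay 4, m: 0 = raised (its top 22 mm above the shelf), 0.010 = fully down on its stop. About 8 N on it pushes it down and it stays where it is pushed; a brick's weight alone (2 to 3 N) does not move it.
- bay4 (a point): Bay 4 of the tray (tray y = 102 mm): where the centre of a fully seated brick lies, 30 mm above the shelf (brick's top at 48 mm). Axes as the tray's; a brick lies with its length along x. A brick just laid on a raised cradle has its centre 10 mm higher (top at 58 mm).
- brick1: Power brick 1 (absent in some runs): black box 100 x 36 x 36 mm, paper label on one long side, 0.18 to 0.29 kg; origin at its centre, x along its length. Starts lying loose on the shelf to the left or right of the tray. All bricks are alike: any brick fits any bay, either way round and any long side up.
- brick2: Power brick 2 (absent in some runs): black box 100 x 36 x 36 mm, paper label on one long side, 0.18 to 0.29 kg; origin at its centre, x along its length. Starts lying loose on the shelf to the left or right of the tray. All bricks are alike: any brick fits any bay, either way round and any long side up.
- brick3: Power brick 3 (absent in some runs): black box 100 x 36 x 36 mm, paper label on one long side, 0.18 to 0.29 kg; origin at its centre, x along its length. Starts lying loose on the shelf to the left or right of the tray. All bricks are alike: any brick fits any bay, either way round and any long side up.
- brick4: Power brick 4 (absent in some runs): black box 100 x 36 x 36 mm, paper label on one long side, 0.18 to 0.29 kg; origin at its centre, x along its length. Starts lying loose on the shelf to the left or right of the tray. All bricks are alike: any brick fits any bay, either way round and any long side up.
- router: Bystander: flat black router, 100 x 150 x 32 mm, loose, origin at the centre of its underside, z up.
- cds: Bystander: stack of disc cases, 125 x 142 x 60 mm, loose, origin at the centre of its underside, z up.
- strip_mid (a point): Middle of the top of a white socket strip with a red switch, 360 x 62 mm, 42 mm high, fixed on the shelf at the far left, lying along the world x axis; not part of the job.
Things that resemble listed ones, but are neither listed nor needed, are in the scene too. Leave any pink look-alike of the brick3 alone.

How it is judged:
By the outcome, as a careful person would: the job done as asked, in the order asked, and still so for the second after the job is handed in, with the robot touching nothing.
Of brick1, brick2, brick3, brick4 only 3 to 4 are there at a start; the rules pass over those that are not, and their reading is None.
At some moment in a run one of brick1, brick2, brick3, brick4 may be knocked a few centimetres aside while the robot is not near it.
Once in a run the grip may slacken for a moment while it holds something.
It also fails if it takes over 208 s, if anything falls off the work surface, if the arm or the gripper's body presses on something with over 40 N, if the wrist force passes 120 N, or if a joint passes its speed limit or range.

## Robot

A 7-joint arm with a two-finger parallel gripper is mounted at the origin on the work surface. World frame = base frame: x ahead of the robot, y to its left, z up, the work surface at z = 0. Lengths are in m, angles in rad, forces in N, time in s.
With the tool pointing down it reaches from about 0.425 to 1.025 m from the base axis. Payload 9.4 kg.
Tool frame: the origin (TCP) lies on the centre line of the jaws, within the pads' length; the fingertips stand 8 mm ahead of it and the grasp point (between the pads) lies 11 mm behind it; z points along the fingers, y is the line along which they close (so a half turn about z gives the same grasp; the last joint's range is limited). The gripper opens to 85 mm and grips with 20 to 120 N. Pads are 22 mm wide; open, the fingers measure 114 mm over their backs; the gripper's body (76 mm by 85 mm) begins 54 mm behind the grasp point. The pads swing forward as they close: fully open they stand 13 mm farther back than shut.
Start: joints at [-1.403, 0.599, -0.003, 1.599, 0.002, 0.943, -0.08], TCP at [0.176, 0.703, 0.239] pointing down, gripper open.
Joint ranges: [-2.57, 2.57], [-0.35, 1.97], [-1.29, 1.29], [0.11, 2.56], [-1.05, 4.19], [0.11, 1.86], [-2.63, 2.63]. Speed limits (rad/s): [2.22, 2.22, 3.01, 3.01, 3.14, 3.14, 3.14].

## Interface

Orientations are given as a unit quaternion [x, y, z, w].
In Python, from rig import sensors, imaging, workorder gives the robot as it stands. The module is installed in compiled form; this text tells all that it offers.
- The arm moves only by the shell command python3 -m creep 'ROWS'. ROWS is JSON, a list that holds one entry, the list of rows, each a list of 7 numbers: the turn, a rotation vector about the tool's x, y, z in rad, then the shift along the tool's x, y, z in m, then the opening, from -1 (shut) to 1 (fully open). In form: [[[rx, ry, rz, x, y, z, jaw], ...]]. A call has 1 to 12 rows; each row is the pose to reach, as a shift and turn from the pose commanded when the call began, along the tool's axes at that moment; what a row does not reach only later rows make up. A row lasts 1/10 s, in which the tool goes at most 50 mm and 8.59 degrees, less where a joint would pass 70% of its speed; a pose out of reach is approached as far as the arm can. A call with a gripper value outside its range is refused whole. The fingers move at their own pace and stop on an object; the grip force is fixed at half the most. Time passes only in rows, so rows that repeat a pose let the fingers close. It gives the time, the measured TCP pose, the force, the opening and the grip force at its end, in the units of the state.
- sensors.get_state(): the state, without advancing time (a new reading comes with each control period).
- imaging.get_image(name): name is "scene" or "top" or "wrist"; returns a dict with "pixels" (400x640x3 uint8, red, green, blue), "intrinsics" (3x3 intrinsics, pixels), "R" (3x3) and "t" (3): a world point X has camera coordinates R X + t. Camera axes: x right, y down, z forward; pixel columns grow to the right and rows downward; lengths in m; the calibration is good to about 2 mm. A picture is of the moment at which its call begins. There is no depth.
- workorder.close_job(): hands the job in; it is judged then, once.
Trained networks look in a picture, given as the dict that the camera call returned (one of the last four; its "shot" number tells which), for a name from the list of things; names that differ only in an ending like _2 or _b are one class to them, and where a whole thing is asked for, a point or a joint stands for the part that bears it (a point fixed in the world has none). Each returns a list of dicts, best first, with "score" (0 to 1); they miss things now and then, are a little off and sometimes report something else, mostly with a low value. They report only what shows in the picture. A call takes as long as a camera call. They do not tell look-alikes from the thing itself.
- imaging.find_in(target, picture): "box" ([centre column, centre row, width, height] in pixels, round what is visible of it).
The state is a dict: "time": time; "joints": joint angles; "joint_vel": joint speeds; "effort": joint torques, N m; "ee_pos": TCP position; "eef_rot": TCP orientation; "contact_force": force on the tool from outside, world axes, zero at the start; "moment": the same for the moment, N m; "grip_width": opening from 0.0 (shut) to 1.0 (fully open); "finger_force": force on a finger pad.
Only numpy, scipy, OpenCV 4.12 (cv2) and the standard library are available. Lean on these libraries where they do the work, as an engineer would, in place of code of your own. Each camera call takes 0.05 s, during which the arm holds its last target. There are 200 camera calls.

## Working session

There is one attempt and no reset: what is moved stays moved. The work goes in short steps, Python scripts to look and compute and a shell command to move; the robot and the scene stay as the last step left them, time stands still between calls to the robot, and variables do not carry over. Pictures are saved under pics/ and viewed, at most 14 in all, crops included, and the job is handed in when it is done.

```bash
mkdir -p pics; cat > h.py <<'E'
import numpy as np, cv2, json
from rig import sensors, imaging, workorder
from scipy.spatial.transform import Rotation as Ro
def shot(n,f=None):
    p=imaging.get_image(n)
    if f: cv2.imwrite('pics/'+f,np.asarray(p['pixels'])[:,:,::-1])
    return p
def ray(p,u,v,z):
    K,R,t=map(np.array,(p['intrinsics'],p['R'],p['t']))
    d=R.T@np.linalg.inv(K)@np.array([u,v,1.]); c=-R.T@t
    return (c+d*(z-c[2])/d[2])
def proj(p,X):
    K,R,t=map(np.array,(p['intrinsics'],p['R'],p['t']))
    q=K@(R@np.array(X)+t); return q[:2]/q[2]
def st():
    s=sensors.get_state(); print('t',s['time'],'pos',np.round(s['ee_pos'],4),'rot',np.round(Ro.from_quat(s['eef_rot']).as_matrix(),3).tolist(),'F',np.round(s['contact_force'],1),'w',s['grip_width'],'ff',s['finger_force'],'q',np.round(s['joints'],2)); return s
E
python3 - <<'E'
from h import *
st()
for n in('top','scene'):
    p=shot(n,n+'0.png'); print(n,p['t'],p['intrinsics'][0])
    for o in ['tray','brick1','router','cds','bar_post','detent','bay1']:
        try:r=imaging.find_in(o,p)
        except Exception as e:r=str(e); print(o,r);continue
        print(o,[(np.round(x['box']).tolist(),round(x['score'],2)) for x in r[:6]])
E
```

```text
t 0.0 pos [0.1756 0.7029 0.2384] rot [[-0.97, 0.242, -0.0], [0.242, 0.97, -0.002], [-0.0, -0.002, -1.0]] F [-0.2 -0.2 -0.3] w 0.9995582886302828 ff 0.0 q [-1.4   0.6  -0.    1.6   0.    0.94 -0.08]
top [0.12015416 0.50337341 1.70125552] [482.4615564    0.         318.67485341]
tray [([354.0, 177.0, 111.0, 53.0], 0.83)]
brick1 [([271.0, 233.0, 15.0, 26.0], 0.84), ([438.0, 194.0, 14.0, 25.0], 0.8), ([305.0, 250.0, 28.0, 21.0], 0.7), ([437.0, 226.0, 18.0, 30.0], 0.64)]
router []
cds [([237.0, 151.0, 47.0, 43.0], 0.82)]
bar_post [([356.0, 169.0, 99.0, 29.0], 0.78), ([352.0, 177.0, 111.0, 53.0], 0.46)]
detent [([352.0, 178.0, 111.0, 51.0], 0.91)]
bay1 [([352.0, 178.0, 108.0, 57.0], 0.63)]
scene [-0.48086403 -0.09197597  1.95213622] [476.63206258   0.         318.88923615]
tray [([316.0, 242.0, 96.0, 88.0], 0.75)]
brick1 [([254.0, 298.0, 34.0, 21.0], 0.87), ([320.0, 171.0, 21.0, 11.0], 0.76), ([289.0, 183.0, 14.0, 26.0], 0.65), ([231.0, 280.0, 35.0, 25.0], 0.61)]
router [([286.0, 343.0, 46.0, 54.0], 0.74)]
cds [([396.0, 177.0, 47.0, 43.0], 0.96), ([317.0, 240.0, 86.0, 92.0], 0.48)]
bar_post [([323.0, 244.0, 80.0, 59.0], 0.74)]
detent [([317.0, 244.0, 92.0, 89.0], 0.67)]
bay1 [([316.0, 246.0, 92.0, 93.0], 0.78)]
```

```bash
python3 - <<'E'
import cv2
a=cv2.imread('pics/top0.png')[110:290,190:490]; cv2.imwrite('pics/top0c.png',cv2.resize(a,None,fx=2.66,fy=2.66,interpolation=cv2.INTER_CUBIC))
a=cv2.imread('pics/scene0.png')[140:380,180:480]; cv2.imwrite('pics/scene0c.png',cv2.resize(a,None,fx=2.5,fy=2.5,interpolation=cv2.INTER_CUBIC))
E
```

```text
(no output)
```

View pics/top0c.png

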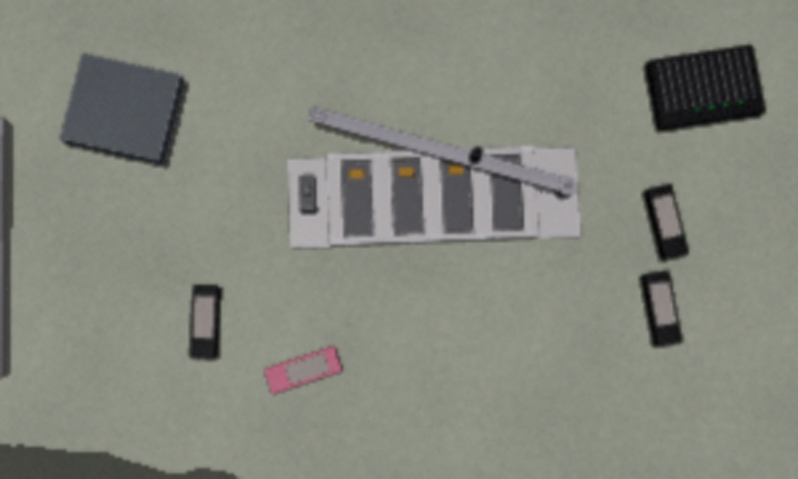

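View pics/scene0c.png

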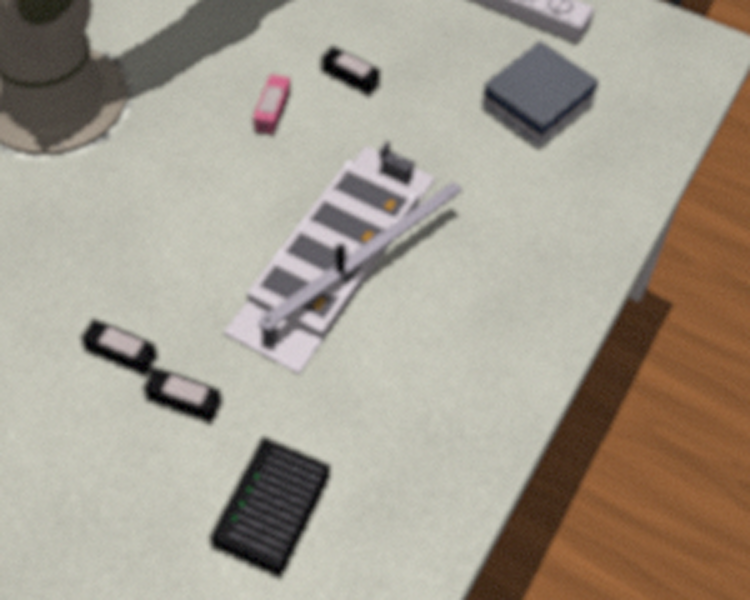

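The top crop shows three black bricks at crop pixels (205,322), (665,222) and (661,309), with the pink look-alike at (303,370). The bar is about 0.25 rad open, with its hinge at (568,186), post at (475,155) and tip at (315,115). The scene view agrees on three bricks.

```bash
python3 - <<'E'
from h import *
p=shot('top')
f=lambda x,y,z:ray(p,190+(x+.5)/2.66-.5,110+(y+.5)/2.66-.5,z)
for n,x,y,z in [('bL',205,322,.036),('bR1',665,222,.036),('bR2',661,309,.036),('bL e',205,290,.036),('hinge',568,186,.059),('post',475,153,.109),('tip',315,115,.059),('det',308,193,.042),('pink',303,370,.036),('router',703,85,.032),('cds',123,108,.06),('tc1',289,160,0),('tc2',290,248,0),('tc3',580,236,0),('tc4',577,149,0)]:
    print(n,np.round(f(x,y,z)[:2],3))
im=np.asarray(p['pixels']).astype(int)
# label rects: bright low-saturation blobs in brick boxes
for cx,cy in [(205,322),(665,222),(661,309)]:
    u,v=190+cx/2.66,110+cy/2.66
    sub=im[int(v)-18:int(v)+19,int(u)-18:int(u)+19]
    m=(sub.max(2)<60).astype(np.uint8)
    k=cv2.findContours(m,cv2.RETR_EXTERNAL,cv2.CHAIN_APPROX_NONE)[0]; k=max(k,key=cv2.contourArea)
    r=cv2.minAreaRect(k); b=cv2.boxPoints(r)+[int(u)-18,int(v)-18]
    w=np.array([ray(p,*q,.036)[:2] for q in b]); e=w[1]-w[0] if np.linalg.norm(w[1]-w[0])>np.linalg.norm(w[2]-w[1]) else w[2]-w[1]
    print(w.mean(0),np.linalg.norm(e),np.degrees(np.arctan2(e[1],e[0])))
E
```

```text
bL [0.384 0.294]
bR1 [ 0.501 -0.328]
bR2 [ 0.384 -0.316]
bL e [0.427 0.294]
hinge [ 0.551 -0.197]
post [ 0.59 -0.07]
tip [0.658 0.139]
det [0.554 0.152]
pink [0.317 0.164]
router [ 0.69  -0.393]
cds [0.676 0.399]
tc1 [0.609 0.179]
tc2 [0.485 0.18 ]
tc3 [ 0.49  -0.219]
tc4 [ 0.612 -0.222]
[0.38529199 0.29285966] 0.09717374318045997 -3.5422689050558094
[ 0.50139748 -0.32876281] 0.09679421836678755 -169.6754389344972
[ 0.38535646 -0.31509236] 0.09584318387683652 -172.9622565155295
```

```bash
python3 -m creep '[[[0,0,-0.245,-0.538,-0.611,-0.11,1],[0,0,-0.245,-0.538,-0.611,-0.11,1],[0,0,-0.245,-0.538,-0.611,-0.11,1],[0,0,-0.245,-0.538,-0.611,-0.11,1],[0,0,-0.245,-0.538,-0.611,-0.11,1],[0,0,-0.245,-0.538,-0.611,-0.11,1],[0,0,-0.245,-0.538,-0.611,-0.11,1],[0,0,-0.245,-0.538,-0.611,-0.11,1],[0,0,-0.245,-0.538,-0.611,-0.11,1],[0,0,-0.245,-0.538,-0.611,-0.11,1],[0,0,-0.245,-0.538,-0.611,-0.11,1],[0,0,-0.245,-0.538,-0.611,-0.11,1]]]'
python3 -c "
from h import *
st()"
```

```text
time: 2.05
ee_pos: [0.4494, 0.1733, 0.3203]
eef_rot: [-0.0, 1.0, 0.0, 0.0]
contact_force: [1.4, 0.7, 0.0]
grip_width: 1.0
finger_force: 0.0
t 2.05 pos [0.4494 0.1733 0.3203] rot [[-1.0, -0.0, 0.001], [-0.0, 1.0, 0.001], [-0.001, 0.001, -1.0]] F [1.4 0.7 0. ] w 0.9998972359848916 ff 0.0 q [-0.53  0.21  0.05  2.04 -0.01  0.89  1.1 ]
```

```bash
python3 -m creep '[[[0,0,0,-0.1,-0.195,-0.03,1],[0,0,0,-0.1,-0.195,-0.03,1],[0,0,0,-0.1,-0.195,-0.03,1],[0,0,0,-0.1,-0.195,-0.03,1],[0,0,0,-0.1,-0.195,-0.03,1],[0,0,0,-0.1,-0.195,-0.03,1],[0,0,0,-0.1,-0.195,-0.03,1]]]'
python3 -c "
from h import *
p=shot('wrist','w1.png');st();K,R,t=map(np.array,(p['intrinsics'],p['R'],p['t']));print(-R.T@t,R.round(2).tolist())
for n,X in dict(hinge=(.551,-.197,.059),post=(.59,-.07,.109),det=(.554,.152,.042)).items(): print(n,proj(p,X))"
```

```text
time: 2.75
ee_pos: [0.5487, -0.0198, 0.3495]
eef_rot: [0.0, 1.0, 0.0, -0.0]
contact_force: [-0.8, 0.9, -0.1]
grip_width: 0.999
finger_force: 0.0
t 2.8 pos [ 0.5484 -0.0189  0.3495] rot [[-1.0, -0.001, -0.0], [-0.001, 1.0, 0.001], [0.0, 0.001, -1.0]] F [-0.3 -0.4 -0.4] w 0.9998346201077319 ff 0.0 q [-0.19  0.27  0.16  1.88 -0.05  1.    1.56]
[ 0.46687547 -0.02019224  0.48468538] [[0.0, 1.0, 0.0], [0.95, -0.0, 0.32], [0.32, 0.0, -0.95]]
hinge [190.90757447 164.85838535]
post [276.75718058 201.56996287]
det [430.45220717 164.30896769]
```

View pics/w1.png

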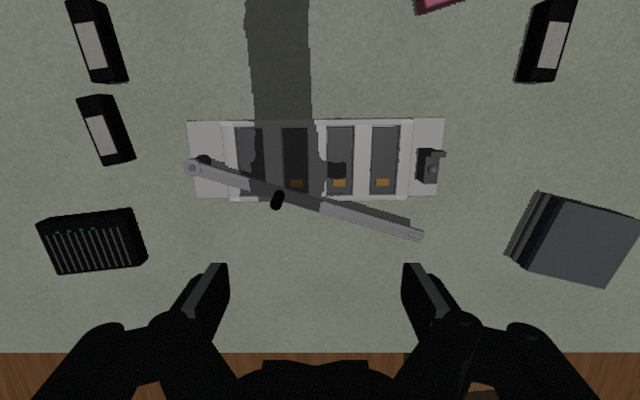

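The wrist view shows the hinge at (192,167), the post top at about (278,200), the bar tip at (419,236) and the detent at (429,166). Next I'll measure the bays by segmentation.

```bash
python3 - <<'E'
from h import *
p=shot('wrist'); im=np.asarray(p['pixels']); 
cv2.imwrite('pics/w1c.png',cv2.resize(im[100:250,170:460,::-1],None,fx=2.7,fy=2.7,interpolation=cv2.INTER_CUBIC))
for n,u,v,z in [('hinge',192,167,.059),('tip',419,236,.059),('det',429,166,.042),('c1',187,122,0),('c2',443,118,0),('c3',437,195,0),('c4',195,199,0)]: print(n,ray(p,u,v,z).round(4)[:2])
E
```

```text
hinge [ 0.5541 -0.1949]
tip [0.6622 0.1424]
det [0.556  0.1511]
c1 [ 0.4953 -0.2178]
c2 [0.4891 0.1798]
c3 [0.6138 0.1867]
c4 [ 0.6209 -0.2213]
```

View pics/w1c.png

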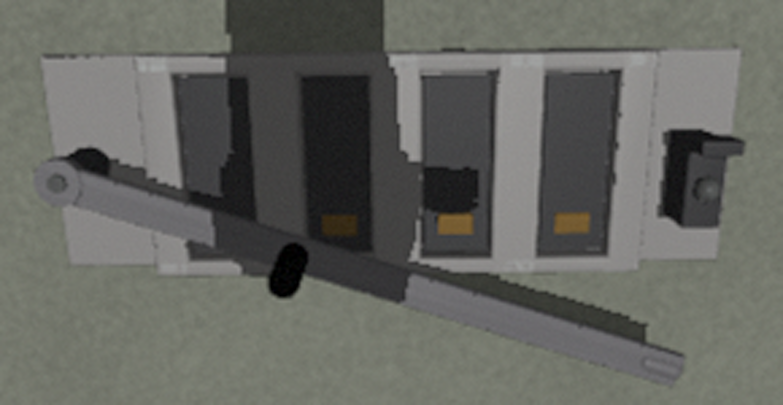

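The crop shows the bays unobstructed except for the bar, whose post top is at crop (283,283). The rib block corners are at crop (137,55), (655,52), (637,268) and (160,272).

```bash
python3 - <<'E'
from h import *
p=shot('wrist')
f=lambda x,y,z:ray(p,170+(x+.5)/2.7-.5,100+(y+.5)/2.7-.5,z)[:2].round(4)
print('post',f(284,280,.109),f(292,258,.059))
c=[f(137,55,.028),f(655,52,.028),f(637,268,.028),f(160,272,.028)];print(c,np.mean(c,0))
for q in [(420,72,493,72),(422,254,490,254),(544,70,618,70),(538,255,608,255)]: print('bay edges',f(q[0],q[1],.022),f(q[2],q[3],.022))
print('det',f(688,150,.042),f(706,190,.042))
E
```

```text
post [ 0.5923 -0.0712] [ 0.5963 -0.0732]
[array([ 0.4909, -0.1567]), array([0.4889, 0.1239]), array([0.6117, 0.1261]), array([ 0.6144, -0.1554])] [ 0.551475 -0.015525]
bay edges [ 0.5001 -0.0031] [0.5    0.0373]
bay edges [ 6.05e-01 -6.00e-04] [0.605  0.0398]
bay edges [0.4989 0.0654] [0.4988 0.1063]
bay edges [0.6055 0.0684] [0.6055 0.11  ]
det [0.5397 0.1429] [0.5619 0.1555]
```

```bash
python3 -m creep '[[[0,0,1.88,-0.044,-0.051,0.17,0.2],[0,0,1.88,-0.044,-0.051,0.17,0.2],[0,0,1.88,-0.044,-0.051,0.17,0.2],[0,0,1.88,-0.044,-0.051,0.17,0.2],[0,0,1.88,-0.044,-0.051,0.17,0.2],[0,0,1.88,-0.044,-0.051,0.17,0.2],[0,0,1.88,-0.044,-0.051,0.17,0.2],[0,0,1.88,-0.044,-0.051,0.17,0.2],[0,0,1.88,-0.044,-0.051,0.17,0.2],[0,0,1.88,-0.044,-0.051,0.17,0.2],[0,0,1.88,-0.044,-0.051,0.17,0.2],[0,0,1.88,-0.044,-0.051,0.17,0.2]]]'>/dev/null
python3 -c "
from h import *
s=st();R=Ro.from_quat(s['eef_rot']).as_matrix();print(R.T@(np.array([.594,-.071,.078])-s['ee_pos']), np.arctan2(R[1,1],R[0,1]))"
```

```text
t 4.1 pos [ 0.5928 -0.0691  0.1796] rot [[0.231, 0.973, 0.0], [0.973, -0.231, 0.001], [0.001, -0.0, -1.0]] F [ 1.  -0.8 -0.2] w 0.5982651734742717 ff 0.0 q [-0.39  0.59  0.62  1.98 -0.51  0.73  0.32]
[-0.00165389  0.00163709  0.10164102] -0.23294959832918674
```

```bash
python3 -m creep '[[[0,0,0.08,-0.001,0.001,0.04,0.2],[0,0,0.08,-0.001,0.001,0.08,0.2],[0,0,0.08,-0.001,0.001,0.102,0.2],[0,0,0.08,-0.001,0.001,0.102,0.2],[0,0,0.08,-0.001,0.001,0.102,-1],[0,0,0.08,-0.001,0.001,0.102,-1],[0,0,0.08,-0.001,0.001,0.102,-1],[0,0,0.08,-0.001,0.001,0.102,-1],[0,0,0.08,-0.001,0.001,0.102,-1],[0,0,0.08,-0.001,0.001,0.102,-1],[0,0,0.08,-0.001,0.001,0.102,-1]]]'>/dev/null
python3 - <<'E'
from h import *
s=st();R=Ro.from_quat(s['eef_rot']).as_matrix();P=np.array(s['ee_pos']);a=np.arctan2(R[1,1],R[0,1])
H=np.array([.5548,-.1952]);d=P[:2]-H;th=np.arctan2(d[0],d[1]);r=np.hypot(*d);print('a',a,'th',th,'r',r)
for k in range(1,16):
    b=min(th+.075*k,1.42);X=np.array([*(H+.13*np.array([np.sin(b),np.cos(b)])-(P[:2]*0)),P[2]]);print(round(b-th,3),(R.T@(X-P)).round(4))
E
```

```text
t 5.2 pos [ 0.5945 -0.0718  0.0792] rot [[0.304, 0.953, 0.003], [0.953, -0.304, 0.001], [0.001, 0.002, -1.0]] F [-0.1  1.1  7.5] w 0.1674744377309608 ff 58.36151361465454 q [-0.3   0.72  0.5   2.04 -0.67  0.54  0.38]
a -0.3088425363144176 th 0.3115209855964011 r 0.1296441812137615
0.075 [-0.      0.0097  0.    ]
0.15 [-0.0012  0.0194  0.    ]
0.225 [-0.003   0.029   0.0001]
0.3 [-0.0056  0.0384  0.0001]
0.375 [-0.0088  0.0476  0.0001]
0.45 [-0.0127  0.0565  0.0001]
0.525 [-0.0173  0.0651  0.0001]
0.6 [-0.0225  0.0733  0.0001]
0.675 [-0.0284  0.0812  0.0002]
0.75 [-0.0348  0.0885  0.0002]
0.825 [-0.0417  0.0954  0.0002]
0.9 [-0.0491  0.1017  0.0002]
0.975 [-0.057   0.1074  0.0002]
1.05 [-0.0653  0.1126  0.0002]
1.108 [-0.072   0.1162  0.0002]
```

```bash
python3 -m creep '[[[0,0,0.075,0,0.0097,0,-1],[0,0,0.15,-0.0012,0.0194,0,-1],[0,0,0.225,-0.003,0.029,0,-1],[0,0,0.3,-0.0056,0.0384,0,-1],[0,0,0.375,-0.0088,0.0476,0,-1],[0,0,0.45,-0.0127,0.0565,0,-1],[0,0,0.525,-0.0173,0.0651,0,-1],[0,0,0.6,-0.0225,0.0733,0,-1],[0,0,0.675,-0.0284,0.0812,0,-1],[0,0,0.75,-0.0348,0.0885,0,-1],[0,0,0.825,-0.0417,0.0954,0,-1],[0,0,0.9,-0.0491,0.1017,0,-1]]]'
python3 - <<'E'
from h import *
s=st();R=Ro.from_quat(s['eef_rot']).as_matrix();P=np.array(s['ee_pos'])
H=np.array([.5548,-.1952]);d=P[:2]-H;th=np.arctan2(d[0],d[1]);r=np.hypot(*d);print('th',th,'r',r)
for b in (1.27,1.32,1.37):
    X=np.array([*(H+.13*np.array([np.sin(b),np.cos(b)])),P[2]]);print(round(b-th,3),(R.T@(X-P)).round(4))
E
```

```text
time: 6.4
ee_pos: [0.6765, -0.1502, 0.0793]
eef_rot: [0.984, 0.179, 0.001, 0.0]
contact_force: [-2.0, 0.1, 6.0]
grip_width: 0.171
finger_force: 58.6
t 6.4 pos [ 0.6765 -0.1502  0.0793] rot [[0.936, 0.352, 0.002], [0.352, -0.936, -0.0], [0.002, 0.001, -1.0]] F [-2.   0.1  6. ] w 0.17135006090576324 ff 58.59740674495697 q [-0.31  0.89  0.77  1.82 -0.86  0.8  -0.29]
th 1.216805344462715 r 0.1297187320419153
0.053 [0.0001 0.0069 0.    ]
0.103 [-0.0005  0.0134  0.    ]
0.153 [-0.0013  0.0198  0.    ]
```

```bash
python3 -m creep '[[[0,0,0.05,0,0.007,0,-1],[0,0,0.1,-0.0005,0.0134,0,-1],[0,0,0.15,-0.0013,0.0198,0,-1],[0,0,0.15,-0.0013,0.0198,0,-1],[0,0,0.15,-0.0013,0.0198,0,0.2],[0,0,0.15,-0.0013,0.0198,0,0.2],[0,0,0.15,-0.0013,0.0198,0,0.2],[0,0,0.15,-0.0013,0.0198,-0.05,0.2],[0,0,0.15,-0.0013,0.0198,-0.1,0.2],[0,0,0.15,-0.0013,0.0198,-0.15,0.2],[0,0,0.15,-0.0013,0.0198,-0.15,0.2]]]'
python3 - <<'E'
from h import *
s=st();R=Ro.from_quat(s['eef_rot']).as_matrix();P=np.array(s['ee_pos']);a=np.arctan2(R[1,1],R[0,1]);print('a',a)
p=shot('top','top1.png')
for cx,cy in [(.501,-.329),(.385,-.315),(.385,.293)]:
    print(proj(p,(cx,cy,.036)))
print([np.round(x['box']).tolist()+ray(p,*x['box'][:2],.018)[:2].round(3).tolist() for x in imaging.find_in('brick1',p)])
for X,A in (((.501,-.329,.16),np.pi/2),((.44,-.32,.25),np.pi/2)): print(R.T@(np.array(X)-P),a-A)
E
```

```text
time: 7.5
ee_pos: [0.6836, -0.1708, 0.2348]
eef_rot: [0.994, 0.106, 0.004, 0.002]
contact_force: [0.4, -0.2, 0.1]
grip_width: 0.602
finger_force: 0.0
t 7.5 pos [ 0.6836 -0.1708  0.2348] rot [[0.978, 0.21, 0.009], [0.21, -0.978, -0.003], [0.008, 0.005, -1.0]] F [ 0.4 -0.2  0.1] w 0.602325284832992 ff 0.0 q [-0.37  0.76  0.97  1.7  -0.71  1.06 -0.53]
a -1.3591053739035814
[439.8560207  193.23422801]
[437.92781219 225.65186356]
[267.13792466 230.53962854]
[[271.0, 231.0, 13.0, 26.0, 0.383, 0.282], [440.0, 195.0, 18.0, 26.0, 0.497, -0.332], [376.0, 144.0, 70.0, 115.0, 0.694, -0.111], [439.0, 227.0, 16.0, 32.0, 0.38, -0.322], [298.0, 253.0, 12.0, 16.0, 0.302, 0.185]]
[-0.21236845  0.11597935  0.07352434] -2.929901700698478
[-0.26934867  0.09479674 -0.01706568] -2.929901700698478
```

```bash
python3 -m creep '[[[0,0,0.03,-0.27,0.0945,-0.065,0.6],[0,0,0.03,-0.27,0.0945,-0.065,0.6],[0,0,0.03,-0.27,0.0945,-0.065,0.6],[0,0,0.03,-0.27,0.0945,-0.065,0.6],[0,0,0.03,-0.27,0.0945,-0.065,0.6],[0,0,0.03,-0.27,0.0945,-0.065,0.6],[0,0,0.03,-0.27,0.0945,-0.065,0.6],[0,0,0.03,-0.27,0.0945,-0.065,0.6],[0,0,0.03,-0.27,0.0945,-0.065,0.6]]]'
cat >> h.py <<'E'
def bricks(p,bx=None,z=.036):
    """dark blobs (label filled) -> top-face estimate from label centroid"""
    im=np.asarray(p['pixels']).astype(int); out=[]
    for d in imaging.find_in('brick1',p):
        cu,cv_,w,h=d['box']; 
        if w*h>20000: continue
        x0,y0=int(max(cu-w/2-4,0)),int(max(cv_-h/2-4,0)); sub=im[y0:int(cv_+h/2+4),x0:int(cu+w/2+4)]
        dark=(sub.max(2)<55).astype(np.uint8)
        k=cv2.findContours(dark,cv2.RETR_EXTERNAL,cv2.CHAIN_APPROX_NONE)[0]
        if not k: continue
        k=max(k,key=cv2.contourArea); m=np.zeros_like(dark); cv2.drawContours(m,[cv2.convexHull(k)],0,1,-1)
        lab=((sub.min(2)>70)&(m>0)).astype(np.uint8); lab=cv2.morphologyEx(lab,cv2.MORPH_OPEN,np.ones((3,3),np.uint8))
        c=cv2.findContours(lab,cv2.RETR_EXTERNAL,cv2.CHAIN_APPROX_NONE)[0]
        if not c: print('nolabel',d['box'],d['score']);continue
        c=max(c,key=cv2.contourArea); wpt=np.array([ray(p,x0+q[0][0],y0+q[0][1],z)[:2] for q in c])
        r=cv2.minAreaRect((wpt*1000).astype(np.float32)); b=cv2.boxPoints(r); e1,e2=b[1]-b[0],b[2]-b[1]; e=e1 if np.hypot(*e1)>np.hypot(*e2) else e2
        an=(np.degrees(np.arctan2(e[1],e[0]))+90)%180-90
        out.append((np.array(r[0])/1000,an)); print('brick',np.round(np.array(r[0])/1000,4),'ang',round(an,1),'label',np.round(r[1],0),'score',round(d['score'],2))
    return out
def go(X,A):
    s=st();R=Ro.from_quat(s['eef_rot']).as_matrix();P=np.array(s['ee_pos']);a=np.arctan2(R[1,1],R[0,1])
    print('shift',(R.T@(np.array(X)-P)).round(4),'rz',round((a-A+np.pi)%(2*np.pi)-np.pi,3))
E
python3 - <<'E'
from h import *
p=shot('wrist','w2.png');b=bricks(p)
for c,an in b: go((*c,.12),np.radians(an-90))
E
```

```text
time: 8.5
ee_pos: [0.4381, -0.3166, 0.2915]
eef_rot: [0.996, 0.092, -0.001, -0.001]
contact_force: [-0.5, 0.8, -0.4]
grip_width: 0.801
finger_force: 0.0
brick [ 0.5254 -0.329 ] ang 10.5 label [27. 27.] score 0.91
brick [ 0.3837 -0.3196] ang 7.2 label [34. 27.] score 0.73
nolabel [5.3, 180.1, 10.6, 26.8] 0.45
t 8.6 pos [ 0.4382 -0.3167  0.2917] rot [[0.983, 0.183, -0.002], [0.183, -0.983, 0.0], [-0.001, -0.001, -1.0]] F [0.4 0.7 0.7] w 0.800842128913845 ff 0.0 q [-0.2   0.5   1.08  2.   -0.54  0.97 -0.23]
shift [0.0837 0.0282 0.1715] rz 0.001
t 8.6 pos [ 0.4382 -0.3167  0.2917] rot [[0.983, 0.183, -0.002], [0.183, -0.983, 0.0], [-0.001, -0.001, -1.0]] F [0.4 0.7 0.7] w 0.800842128913845 ff 0.0 q [-0.2   0.5   1.08  2.   -0.54  0.97 -0.23]
shift [-0.0539 -0.007   0.1718] rz 0.059
```

View pics/w2.png

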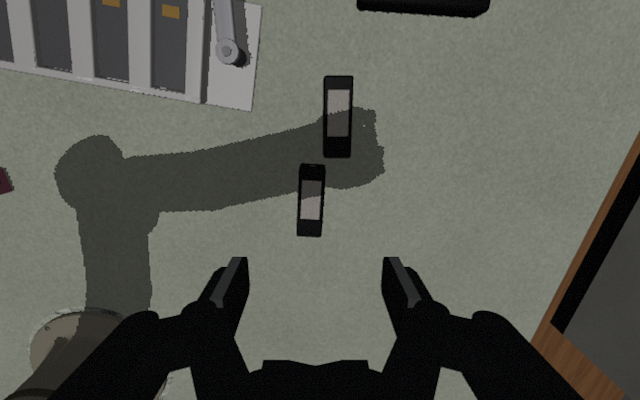

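The wrist view shows brick R1's label centred at about (339,113) and R2's at (312,200). A shadow cuts R1's label, so I'll compute from these pixels.

```bash
sed -i 's/sub.min(2)>70/sub.min(2)>48/; s/sub.max(2)<55/sub.max(2)<46/' h.py; python3 - <<'E'
from h import *
p=shot('wrist');im=np.asarray(p['pixels']);print(im[100,339],im[128,339],im[150,339],im[120,327],im[125,365])
print(ray(p,339,113,.036),ray(p,312,200,.036),ray(p,338,76,.036),ray(p,312,164,.036),ray(p,338,150,.036))
b=bricks(p)
go((.5014,-.3288,.12),np.radians(-80))
E
```

```text
[125 120 116] [58 56 53] [0 0 0] [50 49 46] [58 60 54]
[ 0.51269285 -0.33335171  0.036     ] [ 0.39474101 -0.32076455  0.036     ] [ 0.55399839 -0.3233531   0.036     ] [ 0.44355496 -0.31185511  0.036     ] [ 0.46767116 -0.34159578  0.036     ]
brick [ 0.5124 -0.3316] ang 10.5 label [54. 27.] score 0.79
brick [ 0.3937 -0.3182] ang 9.6 label [55. 27.] score 0.61
nolabel [5.8, 181.3, 11.7, 25.7] 0.53
t 8.7 pos [ 0.438 -0.317  0.292] rot [[0.983, 0.183, -0.001], [0.183, -0.983, 0.0], [-0.001, -0.0, -1.0]] F [1.  1.1 0.2] w 0.7972392627083863 ff 0.0 q [-0.2   0.5   1.08  2.   -0.54  0.97 -0.23]
shift [0.0604 0.0232 0.1719] rz 0.009
```

```bash
cat >> h.py <<'E'
from scipy.optimize import minimize
def fit(p,x,y,ang,z0=0.,thr=38,pad=22):
    """fit a 100x36x36 box (bottom at z0) to the dark silhouette near (x,y)"""
    im=np.asarray(p['pixels']).astype(int)
    C=np.array([[i,j,k] for i in(-.05,.05) for j in(-.018,.018) for k in(0,.036)])
    def hull(v):
        c,s=np.cos(v[2]),np.sin(v[2]); W=np.c_[v[0]+c*C[:,0]-s*C[:,1],v[1]+s*C[:,0]+c*C[:,1],z0+C[:,2]]
        return cv2.convexHull(np.array([proj(p,w) for w in W],np.float32))
    h0=hull((x,y,np.radians(ang))); c0=h0.reshape(-1,2).mean(0)
    m=(im.max(2)<thr).astype(np.uint8); 
    win=np.zeros_like(m); a,b=h0.reshape(-1,2).min(0)-pad,h0.reshape(-1,2).max(0)+pad
    win[max(int(a[1]),0):int(b[1]),max(int(a[0]),0):int(b[0])]=1
    k=cv2.findContours(m*win,cv2.RETR_EXTERNAL,cv2.CHAIN_APPROX_NONE)[0]; k=max(k,key=cv2.contourArea); T=cv2.convexHull(k).astype(np.float32)
    def cost(v):
        H=hull((v[0],v[1],v[2])); i=cv2.intersectConvexConvex(T+0.0,H)[0]
        return 1-i/(cv2.contourArea(T)+cv2.contourArea(H)-i)
    best=minimize(cost,[x,y,np.radians(ang)],method='Nelder-Mead',options=dict(initial_simplex=[[x,y,np.radians(ang)],[x+.01,y,np.radians(ang)],[x,y+.01,np.radians(ang)],[x,y,np.radians(ang+6)]],xatol=1e-5,fatol=1e-5))
    print('fit',best.x[:2].round(4),'ang',np.degrees(best.x[2]).round(2),'IoU',round(1-best.fun,3)); return best.x
E
python3 - <<'E'
from h import *
p=shot('wrist'); q=shot('top')
for pp in (p,q):
    v=fit(pp,.505,-.331,10,pad=8); w=fit(pp,.388,-.317,8,pad=8)
fit(q,.385,.293,-4,pad=8)
v=fit(p,.505,-.331,10,pad=8)
go((v[0],v[1],.12),v[2]-np.pi/2)
E
```

```text
fit [ 0.5048 -0.3324] ang 11.21 IoU 0.947
fit [ 0.388  -0.3193] ang 8.23 IoU 0.934
fit [ 0.5228 -0.2934] ang -58.62 IoU 0.164
fit [ 0.3885 -0.3125] ang 9.66 IoU 0.057
fit [0.3855 0.283 ] ang -17.89 IoU 0.327
fit [ 0.5048 -0.3324] ang 11.21 IoU 0.947
t 8.8 pos [ 0.4377 -0.3173  0.2923] rot [[0.983, 0.182, -0.001], [0.182, -0.983, -0.0], [-0.001, -0.0, -1.0]] F [ 0.1 -0.3  0.4] w 0.8054691046414478 ff 0.0 q [-0.2   0.5   1.09  2.   -0.54  0.97 -0.23]
shift [0.0633 0.027  0.1722] rz -0.013
```

```bash
python3 -m creep '[[[0,0,-0.013,0.0633,0.027,0.1,0.6],[0,0,-0.013,0.0633,0.027,0.15,0.6],[0,0,-0.013,0.0633,0.027,0.172,0.6],[0,0,-0.013,0.0633,0.027,0.22,0.6],[0,0,-0.013,0.0633,0.027,0.25,0.6],[0,0,-0.013,0.0633,0.027,0.27,0.6],[0,0,-0.013,0.0633,0.027,0.27,0.6],[0,0,-0.013,0.0633,0.027,0.27,0.6]]]'
python3 -m creep '[[[0,0,0,0,0,0,-1],[0,0,0,0,0,0,-1],[0,0,0,0,0,0,-1],[0,0,0,0,0,0,-1],[0,0,0,0,0,0,-1],[0,0,0,0,0,0,-1],[0,0,0,0,0,-0.04,-1],[0,0,0,0,0,-0.08,-1],[0,0,0,0,0,-0.12,-1],[0,0,0,0,0,-0.12,-1]]]'
python3 -c "
from h import *
go((.5525,-.0492,.13),-np.pi/2+.0157)"
```

```text
time: 9.6
ee_pos: [0.5041, -0.3334, 0.023]
eef_rot: [0.995, 0.097, -0.0, -0.0]
contact_force: [-0.0, -0.2, 1.2]
grip_width: 0.801
finger_force: 0.0
time: 10.6
ee_pos: [0.506, -0.3346, 0.1482]
eef_rot: [0.995, 0.097, 0.003, 0.002]
contact_force: [0.6, -0.7, -1.9]
grip_width: 0.405
finger_force: 61.7
t 10.6 pos [ 0.506  -0.3346  0.1482] rot [[0.981, 0.193, 0.007], [0.194, -0.981, -0.004], [0.006, 0.005, -1.0]] F [ 0.6 -0.7 -1.9] w 0.40536691898257843 ff 61.7111599445343 q [-0.03  0.72  0.83  2.   -0.78  0.77 -0.1 ]
shift [ 0.1007 -0.2711  0.0174] rz 0.179
```

```bash
python3 -m creep '[[[0,0,0.179,0.1007,-0.2711,0.017,-1],[0,0,0.179,0.1007,-0.2711,0.017,-1],[0,0,0.179,0.1007,-0.2711,0.017,-1],[0,0,0.179,0.1007,-0.2711,0.017,-1],[0,0,0.179,0.1007,-0.2711,0.017,-1],[0,0,0.179,0.1007,-0.2711,0.017,-1],[0,0,0.179,0.1007,-0.2711,0.017,-1],[0,0,0.179,0.1007,-0.2711,0.017,-1],[0,0,0.179,0.1007,-0.2711,0.017,-1]]]'
python3 - <<'E'
from h import *
go((.5525,-.0492,.13),-np.pi/2+.0157); p=shot('wrist','w3.png')
E
```

```text
time: 11.5
ee_pos: [0.5504, -0.0483, 0.1259]
eef_rot: [1.0, 0.007, 0.0, 0.0]
contact_force: [-0.6, -0.8, -2.3]
grip_width: 0.406
finger_force: 61.6
t 11.5 pos [ 0.5504 -0.0483  0.1259] rot [[1.0, 0.015, 0.0], [0.015, -1.0, -0.0], [0.0, 0.0, -1.0]] F [-0.6 -0.8 -2.3] w 0.40583952517132416 ff 61.587806940078735 q [-0.58  0.74  0.9   2.13 -0.92  0.73 -0.61]
shift [ 0.002   0.001  -0.0041] rz -0.001
```

View pics/w3.png

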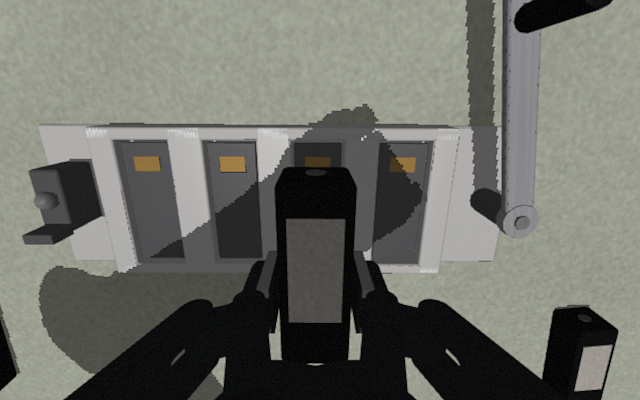

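The wrist view shows the brick held over bay 2, with its label at (290–342, 218–322) and its far end face at rows 168–185. The rib block corners are near (88,127), (458,130), (438,272) and (118,272).

```bash
python3 - <<'E'
from h import *
p=shot('wrist');R,t=map(np.array,(p['R'],p['t']));print('cam',-R.T@t)
f=lambda u,v,z:ray(p,u,v,z)[:2].round(4)
print('ribs',[f(*q,.028).tolist() for q in((88,127),(458,130),(438,272),(118,272))])
print('bays far/near z.022',[f(*q,.022).tolist() for q in((118,141),(165,141),(205,141),(253,141),(379,143),(429,143),(375,263),(415,263),(141,258),(184,258))])
zt=.103+.036
for X in ((.6025,-.0492-.018,zt),(.6025,-.0312,zt),(.6025,-.0492-.018,.103),(.5025,-.0672,zt)): print(proj(p,X))
im=cv2.imread('pics/w3.png')[150:280,260:460]; cv2.imwrite('pics/w3c.png',cv2.convertScaleAbs(cv2.resize(im,None,fx=4,fy=4,interpolation=cv2.INTER_CUBIC),alpha=2.2,beta=30))
E
```

```text
cam [ 0.63327198 -0.04797572  0.26113676]
ribs [[0.6137, 0.1226], [0.6152, -0.1561], [0.4929, -0.1587], [0.489, 0.1244]]
bays far/near z.022 [[0.6028, 0.106], [0.6033, 0.0691], [0.6037, 0.0378], [0.6042, 0.0002], [0.604, -0.0986], [0.6045, -0.1378], [0.4977, -0.1037], [0.4982, -0.1395], [0.4999, 0.1055], [0.5004, 0.0672]]
[360.07171142 181.15967599]
[273.79912578 180.01688621]
[350.45395037 164.41096098]
[348.33804344 366.80054152]
```

View pics/w3c.png

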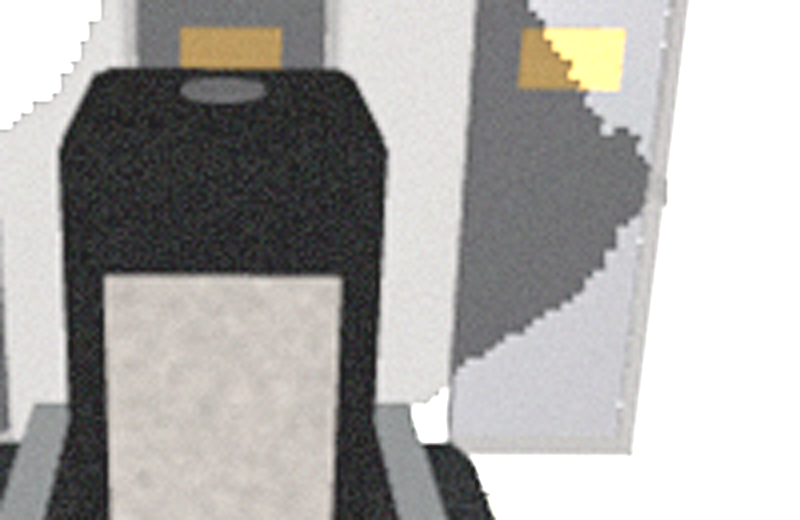

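```bash
python3 -m creep '[[[0,0,0,0.002,0.001,0.02,-1],[0,0,0,0.002,0.001,0.04,-1],[0,0,0,0.002,0.001,0.055,-1],[0,0,0,0.002,0.001,0.065,-1],[0,0,0,0.002,0.001,0.075,-1],[0,0,0,0.002,0.001,0.08,-1],[0,0,0,0.002,0.001,0.08,-1],[0,0,0,0.002,0.001,0.08,-1]]]'
```

```text
time: 12.4
ee_pos: [0.5528, -0.0491, 0.046]
eef_rot: [1.0, 0.007, 0.0, 0.0]
contact_force: [0.5, 0.5, -2.2]
grip_width: 0.407
finger_force: 39.2
```

```bash
python3 -m creep '[[[0,0,0,0,0,0.001,0.32],[0,0,0,0,0,0.001,0.32],[0,0,0,0,0,0.001,0.32],[0,0,0,0,0,-0.03,0.32],[0,0,0,0,0,-0.05,0.32],[0,0,0,0,0,-0.05,-1],[0,0,0,0,0,-0.05,-1],[0,0,0,0,0,-0.05,-1],[0,0,0,0,0,-0.05,-1],[0,0,0,0,0,-0.05,-1],[0,0,0,0,0,-0.05,-1]]]'
python3 - <<'E'
from h import *
p=shot('wrist','w4.png')
fit(p,.5525,-.0492,1,z0=.022,pad=10)
E
```

```text
time: 13.5
ee_pos: [0.5525, -0.0485, 0.0952]
eef_rot: [1.0, 0.008, -0.0, 0.0]
contact_force: [0.1, 0.6, -0.4]
grip_width: 0.001
finger_force: 0.0
fit [ 0.5524 -0.0535] ang 6.36 IoU 0.766
```

View pics/w4.png

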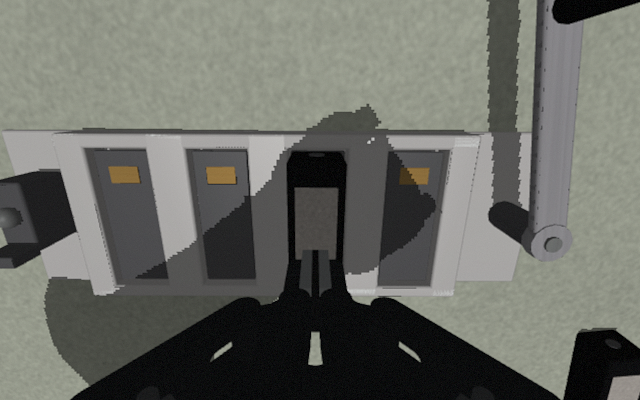

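The view shows the brick inside bay 2 at (316,200), squarely aligned, with the closed fingers above its middle.

```bash
python3 -m creep '[[[0,0,0,0,0,0.02,-1],[0,0,0,0,0,0.028,-1],[0,0,0,0,0,0.031,-1],[0,0,0,0,0,0.034,-1],[0,0,0,0,0,0.037,-1],[0,0,0,0,0,0.039,-1],[0,0,0,0,0,0.04,-1],[0,0,0,0,0,0.04,-1]]]'
python3 -m creep '[[[0,0,0,0,0,0.001,-1],[0,0,0,0,0,0.002,-1],[0,0,0,0,0,0.002,-1]]]'
```

```text
time: 14.35
ee_pos: [0.5523, -0.0484, 0.0562]
eef_rot: [1.0, 0.008, -0.0, -0.0]
contact_force: [-2.5, 1.3, 4.3]
grip_width: -0.003
finger_force: 2.0
time: 14.65
ee_pos: [0.5523, -0.0485, 0.0559]
eef_rot: [1.0, 0.007, 0.001, -0.001]
contact_force: [-7.8, 3.1, 32.0]
grip_width: 0.003
finger_force: 15.8
```

```bash
python3 -m creep '[[[0,0,0,0,0,-0.05,-1],[0,0,0,0,0,-0.1,0],[0,0,-0.12,-0.166,0.259,-0.195,0.6],[0,0,-0.12,-0.166,0.259,-0.195,0.6],[0,0,-0.12,-0.166,0.259,-0.195,0.6],[0,0,-0.12,-0.166,0.259,-0.195,0.6],[0,0,-0.12,-0.166,0.259,-0.195,0.6],[0,0,-0.12,-0.166,0.259,-0.195,0.6],[0,0,-0.12,-0.166,0.259,-0.195,0.6],[0,0,-0.12,-0.166,0.259,-0.195,0.6],[0,0,-0.12,-0.166,0.259,-0.195,0.6],[0,0,-0.12,-0.166,0.259,-0.195,0.6]]]' >/dev/null
python3 - <<'E'
from h import *
p=shot('wrist','w5.png');bricks(p)
v=fit(p,.388,-.319,8,pad=10)
go((v[0],v[1],.023),v[2]-np.pi/2)
E
```

```text
brick [ 0.5353 -0.0461] ang -82.2 label [ 2. 13.] score 0.94
brick [ 0.394  -0.3186] ang 7.7 label [53. 25.] score 0.86
fit [ 0.3883 -0.3187] ang 6.73 IoU 0.944
t 15.95 pos [ 0.3915 -0.3088  0.2482] rot [[0.99, 0.138, -0.001], [0.138, -0.99, 0.001], [-0.001, -0.001, -1.0]] F [0.7 0.4 0.5] w 0.8026725442823999 ff 0.0 q [-0.1   0.45  0.93  2.13 -0.51  0.8  -0.28]
shift [-0.0044  0.0096  0.2252] rz 0.02
```

```bash
python3 -m creep '[[[0,0,0.01,-0.0044,0.0096,0.05,0.6],[0,0,0.01,-0.0044,0.0096,0.1,0.6],[0,0,0.01,-0.0044,0.0096,0.15,0.6],[0,0,0.01,-0.0044,0.0096,0.19,0.6],[0,0,0.01,-0.0044,0.0096,0.215,0.6],[0,0,0.01,-0.0044,0.0096,0.225,0.6],[0,0,0.01,-0.0044,0.0096,0.225,0.6],[0,0,0.01,-0.0044,0.0096,0.225,0.6]]]'
python3 -m creep '[[[0,0,0,0,0,0,-1],[0,0,0,0,0,0,-1],[0,0,0,0,0,0,-1],[0,0,0,0,0,0,-1],[0,0,0,0,0,0,-1],[0,0,0,0,0,0,-1],[0,0,0,0,0,-0.04,-1],[0,0,0,0,0,-0.08,-1],[0,0,0,0,0,-0.11,-1],[0,0,0,0,0,-0.11,-1]]]'
python3 -c "
from h import *
go((.5533,-.1172,.13),-np.pi/2+.0157)"
```

```text
time: 16.75
ee_pos: [0.3879, -0.3198, 0.0236]
eef_rot: [0.998, 0.063, -0.0, -0.0]
contact_force: [-0.2, -0.6, 0.8]
grip_width: 0.797
finger_force: 0.0
time: 17.75
ee_pos: [0.3891, -0.3207, 0.137]
eef_rot: [0.998, 0.063, 0.002, 0.002]
contact_force: [-0.4, 0.1, -2.4]
grip_width: 0.41
finger_force: 61.6
t 17.75 pos [ 0.3891 -0.3207  0.137 ] rot [[0.992, 0.126, 0.005], [0.126, -0.992, -0.003], [0.004, 0.003, -1.0]] F [-0.4  0.1 -2.4] w 0.4099466408050254 ff 61.6190242767334 q [ 0.11  0.59  0.7   2.22 -0.74  0.56 -0.07]
shift [ 0.1886 -0.1812  0.0072] rz 0.111
```

```bash
python3 -m creep '[[[0,0,0.111,0.1886,-0.1812,0.007,-1],[0,0,0.111,0.1886,-0.1812,0.007,-1],[0,0,0.111,0.1886,-0.1812,0.007,-1],[0,0,0.111,0.1886,-0.1812,0.007,-1],[0,0,0.111,0.1886,-0.1812,0.007,-1],[0,0,0.111,0.1886,-0.1812,0.007,-1],[0,0,0.111,0.1886,-0.1812,0.007,-1],[0,0,0.111,0.1886,-0.1812,0.007,-1],[0,0,0.111,0.1886,-0.1812,0.007,-1]]]' 
python3 - <<'E'
from h import *
p=shot('wrist','w6.png')
go((.5533,-.1172,.046),-np.pi/2+.0157)
im=cv2.imread('pics/w6.png')[120:380,220:480]; cv2.imwrite('pics/w6c.png',cv2.convertScaleAbs(cv2.resize(im,None,fx=2.3,fy=2.3,interpolation=cv2.INTER_CUBIC),alpha=2,beta=30))
E
```

```text
time: 18.65
ee_pos: [0.551, -0.1181, 0.1267]
eef_rot: [1.0, 0.006, -0.0, 0.0]
contact_force: [0.3, -0.5, -1.6]
grip_width: 0.405
finger_force: 61.5
t 18.7 pos [ 0.5511 -0.1182  0.1268] rot [[1.0, 0.012, -0.0], [0.012, -1.0, -0.0], [-0.0, 0.0, -1.0]] F [ 0.2  0.6 -3.4] w 0.40525543055381547 ff 61.452330350875854 q [-0.39  0.7   0.79  2.1  -0.82  0.68 -0.6 ]
shift [ 0.0022 -0.001   0.0808] rz -0.004
```

View pics/w6c.png

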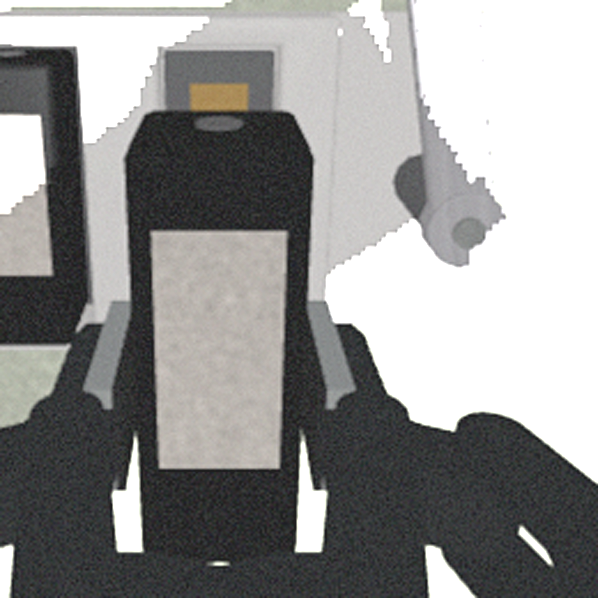

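The held brick is lined up with bay 1 (brick centre at crop column 219, bay centre at 220). Lowering it now.

```bash
python3 -m creep '[[[0,0,-0.004,0.0022,-0.001,0.02,-1],[0,0,-0.004,0.0022,-0.001,0.04,-1],[0,0,-0.004,0.0022,-0.001,0.055,-1],[0,0,-0.004,0.0022,-0.001,0.065,-1],[0,0,-0.004,0.0022,-0.001,0.075,-1],[0,0,-0.004,0.0022,-0.001,0.081,-1],[0,0,-0.004,0.0022,-0.001,0.081,-1],[0,0,-0.004,0.0022,-0.001,0.081,-1]]]'
```

```text
time: 19.5
ee_pos: [0.5544, -0.1159, 0.0459]
eef_rot: [1.0, 0.009, 0.0, 0.0]
contact_force: [-0.3, -0.7, -2.6]
grip_width: 0.403
finger_force: 61.5
```

```bash
python3 -m creep '[[[0,0,0,0,0.001,0.001,0.32],[0,0,0,0,0.001,0.001,0.32],[0,0,0,0,0.001,0.001,0.32],[0,0,0,0,0.001,-0.03,0.32],[0,0,0,0,0.001,-0.05,0.32],[0,0,0,0,0.001,-0.05,-1],[0,0,0,0,0.001,-0.05,-1],[0,0,0,0,0.001,-0.05,-1],[0,0,0,0,0.001,-0.05,-1],[0,0,0,0,0.001,-0.05,-1],[0,0,0,0,0.001,-0.05,-1]]]'
python3 -m creep '[[[0,0,0,0,0,0.02,-1],[0,0,0,0,0,0.028,-1],[0,0,0,0,0,0.031,-1],[0,0,0,0,0,0.034,-1],[0,0,0,0,0,0.037,-1],[0,0,0,0,0,0.039,-1],[0,0,0,0,0,0.04,-1],[0,0,0,0,0,0.04,-1]]]'
python3 -m creep '[[[0,0,0,0,0,0.001,-1],[0,0,0,0,0,0.002,-1],[0,0,0,0,0,0.002,-1]]]'
```

```text
time: 20.6
ee_pos: [0.5542, -0.1167, 0.0953]
eef_rot: [1.0, 0.009, -0.0, 0.0]
contact_force: [0.0, -0.2, -0.5]
grip_width: -0.003
finger_force: 0.0
time: 21.4
ee_pos: [0.5539, -0.1166, 0.0562]
eef_rot: [1.0, 0.009, -0.0, -0.0]
contact_force: [-2.7, 1.1, 5.0]
grip_width: -0.001
finger_force: 2.1
time: 21.7
ee_pos: [0.554, -0.1167, 0.0559]
eef_rot: [1.0, 0.009, 0.001, -0.001]
contact_force: [-7.3, 3.9, 30.0]
grip_width: 0.002
finger_force: 15.2
```

```bash
python3 -m creep '[[[0,0,0,0,0,-0.05,-1],[0,0,0,0,0,-0.1,0],[0,0,0.08,-0.147,-0.393,-0.195,0.6],[0,0,0.08,-0.147,-0.393,-0.195,0.6],[0,0,0.08,-0.147,-0.393,-0.195,0.6],[0,0,0.08,-0.147,-0.393,-0.195,0.6],[0,0,0.08,-0.147,-0.393,-0.195,0.6],[0,0,0.08,-0.147,-0.393,-0.195,0.6],[0,0,0.08,-0.147,-0.393,-0.195,0.6],[0,0,0.08,-0.147,-0.393,-0.195,0.6],[0,0,0.08,-0.147,-0.393,-0.195,0.6],[0,0,0.08,-0.147,-0.393,-0.195,0.6]]]' >/dev/null
python3 - <<'E'
from h import *
p=shot('wrist','w7.png');b=bricks(p)
st()
v=fit(p,.385,.288,-4,pad=12)
go((v[0],v[1],.023),v[2]-np.pi/2)
E
```

```text
nolabel [405.6, 227.6, 84.7, 55.0] 0.8
brick [0.3934 0.2978] ang -3.5 label [25. 54.] score 0.78
brick [ 0.5445 -0.0509] ang 15.8 label [24. 11.] score 0.6
t 23.0 pos [0.3998 0.2738 0.2488] rot [[0.998, -0.059, 0.001], [-0.059, -0.998, -0.0], [0.001, 0.0, -1.0]] F [ 0.2 -0.5  0.4] w 0.800067954650998 ff 0.0 q [-1.5   0.54  1.18  2.17 -0.67  0.87 -1.54]
fit [0.388  0.2971] ang -3.83 IoU 0.938
t 23.0 pos [0.3998 0.2738 0.2488] rot [[0.998, -0.059, 0.001], [-0.059, -0.998, -0.0], [0.001, 0.0, -1.0]] F [ 0.2 -0.5  0.4] w 0.800067954650998 ff 0.0 q [-1.5   0.54  1.18  2.17 -0.67  0.87 -1.54]
shift [-0.0133 -0.0225  0.2258] rz 0.008
```

View pics/w7.png

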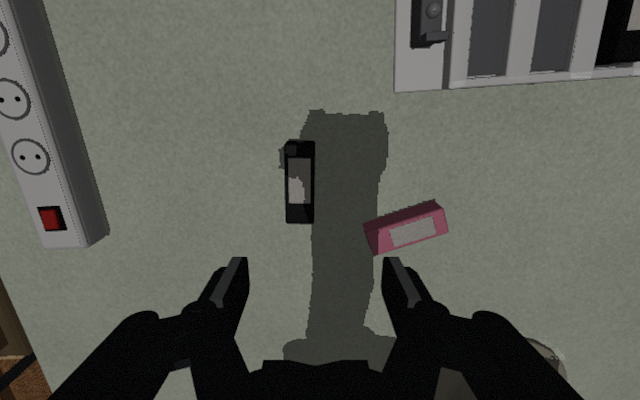

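The view shows the left brick at (300,182) with the pink brick well clear at (406,228).

```bash
python3 -m creep '[[[0,0,0.008,-0.0133,-0.0225,0.05,0.6],[0,0,0.008,-0.0133,-0.0225,0.1,0.6],[0,0,0.008,-0.0133,-0.0225,0.15,0.6],[0,0,0.008,-0.0133,-0.0225,0.19,0.6],[0,0,0.008,-0.0133,-0.0225,0.215,0.6],[0,0,0.008,-0.0133,-0.0225,0.226,0.6],[0,0,0.008,-0.0133,-0.0225,0.226,0.6],[0,0,0.008,-0.0133,-0.0225,0.226,0.6]]]'
python3 -m creep '[[[0,0,0,0,0,0,-1],[0,0,0,0,0,0,-1],[0,0,0,0,0,0,-1],[0,0,0,0,0,0,-1],[0,0,0,0,0,0,-1],[0,0,0,0,0,0,-1],[0,0,0,0,0,-0.04,-1],[0,0,0,0,0,-0.08,-1],[0,0,0,0,0,-0.11,-1],[0,0,0,0,0,-0.11,-1]]]'
python3 -c "
from h import *
go((.5502,.0868,.13),-np.pi/2+.0157)"
```

```text
time: 23.8
ee_pos: [0.3892, 0.2951, 0.0231]
eef_rot: [0.999, -0.036, 0.0, 0.0]
contact_force: [0.2, 0.1, 0.1]
grip_width: 0.796
finger_force: 0.0
time: 24.8
ee_pos: [0.3887, 0.298, 0.1358]
eef_rot: [0.999, -0.034, 0.002, -0.002]
contact_force: [0.5, 0.7, -2.7]
grip_width: 0.406
finger_force: 62.1
t 24.8 pos [0.3887 0.298  0.1358] rot [[0.998, -0.068, 0.004], [-0.068, -0.998, 0.003], [0.004, -0.004, -1.0]] F [ 0.5  0.7 -2.7] w 0.4056038541749344 ff 62.13887929916382 q [-1.24  0.59  0.71  2.26 -0.77  0.54 -1.58]
shift [0.1754 0.1998 0.0057] rz -0.083
```

```bash
python3 -m creep '[[[0,0,-0.083,0.1754,0.1998,0.006,-1],[0,0,-0.083,0.1754,0.1998,0.006,-1],[0,0,-0.083,0.1754,0.1998,0.006,-1],[0,0,-0.083,0.1754,0.1998,0.006,-1],[0,0,-0.083,0.1754,0.1998,0.006,-1],[0,0,-0.083,0.1754,0.1998,0.006,-1],[0,0,-0.083,0.1754,0.1998,0.006,-1],[0,0,-0.083,0.1754,0.1998,0.006,-1],[0,0,-0.083,0.1754,0.1998,0.006,-1]]]' 
python3 - <<'E'
from h import *
p=shot('wrist','w8.png')
go((.5505,.0868,.046),-np.pi/2+.0157)
im=cv2.imread('pics/w8.png')[120:380,200:460]; cv2.imwrite('pics/w8c.png',cv2.convertScaleAbs(cv2.resize(im,None,fx=2.3,fy=2.3,interpolation=cv2.INTER_CUBIC),alpha=2,beta=30))
E
```

```text
time: 25.7
ee_pos: [0.548, 0.0871, 0.1261]
eef_rot: [1.0, 0.008, -0.001, -0.0]
contact_force: [-0.3, -0.1, -2.4]
grip_width: 0.409
finger_force: 62.0
t 25.75 pos [0.5481 0.0871 0.1262] rot [[1.0, 0.016, -0.001], [0.016, -1.0, 0.001], [-0.001, -0.001, -1.0]] F [ 0.3  0.4 -2.2] w 0.40538864578199657 ff 61.991543769836426 q [-0.67  0.64  0.62  2.11 -0.67  0.59 -1.12]
shift [0.0025 0.0004 0.0802] rz 0.001
```

View pics/w8c.png

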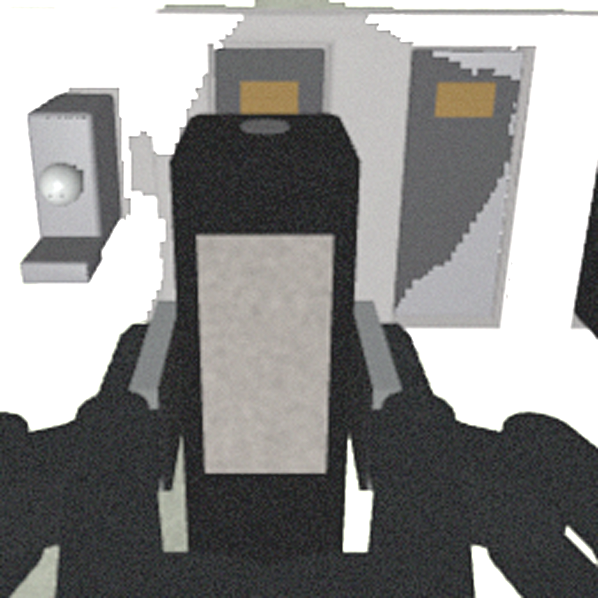

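The brick is lined up with bay 4 (crop columns 266 and 270, the same offset as for bay 2).

```bash
python3 -m creep '[[[0,0,0,0.0025,0.0004,0.02,-1],[0,0,0,0.0025,0.0004,0.04,-1],[0,0,0,0.0025,0.0004,0.055,-1],[0,0,0,0.0025,0.0004,0.065,-1],[0,0,0,0.0025,0.0004,0.075,-1],[0,0,0,0.0025,0.0004,0.08,-1],[0,0,0,0.0025,0.0004,0.08,-1],[0,0,0,0.0025,0.0004,0.08,-1]]]'
```

```text
time: 26.55
ee_pos: [0.5519, 0.085, 0.047]
eef_rot: [1.0, 0.007, 0.0, -0.0]
contact_force: [-0.1, 0.3, -1.6]
grip_width: 0.405
finger_force: 62.1
```

```bash
python3 -m creep '[[[0,0,0,-0.001,-0.001,0.002,-1],[0,0,0,-0.001,-0.001,0.002,0.32],[0,0,0,-0.001,-0.001,0.002,0.32],[0,0,0,-0.001,-0.001,0.002,0.32],[0,0,0,-0.001,-0.001,-0.03,0.32],[0,0,0,-0.001,-0.001,-0.05,0.32],[0,0,0,-0.001,-0.001,-0.05,-1],[0,0,0,-0.001,-0.001,-0.05,-1],[0,0,0,-0.001,-0.001,-0.05,-1],[0,0,0,-0.001,-0.001,-0.05,-1],[0,0,0,-0.001,-0.001,-0.05,-1],[0,0,0,-0.001,-0.001,-0.05,-1]]]'
python3 -m creep '[[[0,0,0,0,0,0.02,-1],[0,0,0,0,0,0.028,-1],[0,0,0,0,0,0.031,-1],[0,0,0,0,0,0.034,-1],[0,0,0,0,0,0.037,-1],[0,0,0,0,0,0.039,-1],[0,0,0,0,0,0.04,-1],[0,0,0,0,0,0.04,-1]]]'
python3 -m creep '[[[0,0,0,0,0,0.001,-1],[0,0,0,0,0,0.002,-1],[0,0,0,0,0,0.002,-1]]]'
```

```text
time: 27.75
ee_pos: [0.5506, 0.0858, 0.0962]
eef_rot: [1.0, 0.007, -0.0, 0.0]
contact_force: [-0.6, -0.8, 0.9]
grip_width: -0.0
finger_force: 0.0
time: 28.55
ee_pos: [0.5506, 0.0859, 0.0569]
eef_rot: [1.0, 0.007, -0.0, -0.0]
contact_force: [-0.4, 0.1, 0.2]
grip_width: 0.006
finger_force: 0.0
time: 28.85
ee_pos: [0.5508, 0.0859, 0.056]
eef_rot: [1.0, 0.007, 0.0, -0.001]
contact_force: [-5.9, 0.8, 20.8]
grip_width: 0.001
finger_force: 10.4
```

```bash
python3 -m creep '[[[0,0,0,0,0,0.001,-1],[0,0,0,0,0,0.001,-1],[0,0,0,0,0,-0.05,-1],[0,0,0,0,0,-0.1,-1],[0,0,0,0,0,-0.15,-1],[0,0,-0.187,0.125,0.258,-0.18,0.2],[0,0,-0.187,0.125,0.258,-0.18,0.2],[0,0,-0.187,0.125,0.258,-0.18,0.2],[0,0,-0.187,0.125,0.258,-0.18,0.2],[0,0,-0.187,0.125,0.258,-0.18,0.2],[0,0,-0.187,0.125,0.258,-0.18,0.2],[0,0,-0.187,0.125,0.258,-0.18,0.2]]]'
python3 - <<'E'
from h import *
p=shot('wrist','w9.png');q=shot('top','top2.png')
a=cv2.imread('pics/top2.png')[100:300,190:490]; a=cv2.resize(a,None,fx=1.5,fy=1.5,interpolation=cv2.INTER_CUBIC)
b=cv2.resize(cv2.imread('pics/w9.png'),(480,300)); a=cv2.resize(a,(450,300))
c=cv2.imread('pics/w9.png')
o=np.zeros((600,640,3),np.uint8); o[:400]=c; o[400:,:300]=cv2.resize(a,(300,200)); cv2.imwrite('pics/c9.png',o)
print(proj(p,(.682,-.169,.109)),proj(p,(.682,-.169,.059)));go((.682,-.169,.078),-1.367)
E
```

```text
time: 30.05
ee_pos: [0.6805, -0.1774, 0.2357]
eef_rot: [0.995, 0.097, 0.001, 0.003]
contact_force: [0.4, -0.5, -0.1]
grip_width: 0.601
finger_force: 0.0
[305.06959019 195.43740154] [306.31331739 181.82687458]
t 30.15 pos [ 0.6793 -0.1716  0.2344] rot [[0.98, 0.197, 0.0], [0.197, -0.98, -0.0], [0.0, 0.0, -1.0]] F [ 0.1  0.  -0.3] w 0.5975431065442737 ff 0.0 q [-0.23  0.66  0.67  1.69 -0.48  0.96 -0.75]
shift [ 0.0031 -0.0021  0.1564] rz -0.005
```

View pics/c9.png

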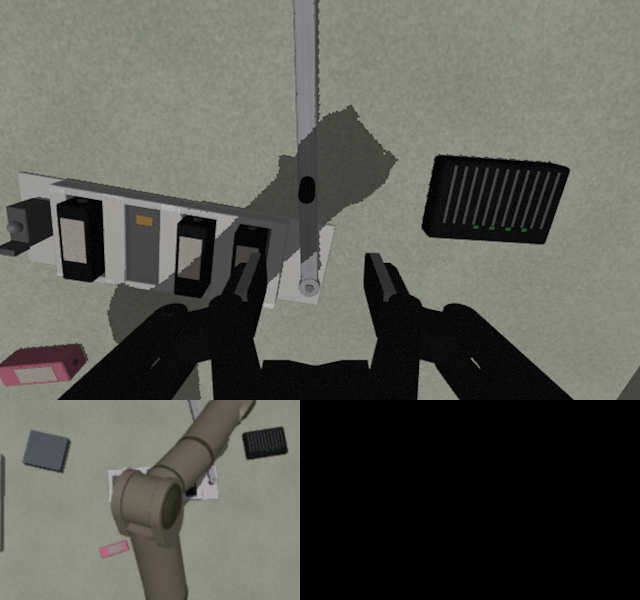

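The view shows three bricks seated in bays 1, 2 and 4 and no other loose brick. The post top is at (306,196), where I predicted it.

```bash
python3 -m creep '[[[0,0,-0.005,0.003,-0.002,0.04,0.2],[0,0,-0.005,0.003,-0.002,0.08,0.2],[0,0,-0.005,0.003,-0.002,0.12,0.2],[0,0,-0.005,0.003,-0.002,0.145,0.2],[0,0,-0.005,0.003,-0.002,0.156,0.2],[0,0,-0.005,0.003,-0.002,0.156,0.2],[0,0,-0.005,0.003,-0.002,0.156,-1],[0,0,-0.005,0.003,-0.002,0.156,-1],[0,0,-0.005,0.003,-0.002,0.156,-1],[0,0,-0.005,0.003,-0.002,0.156,-1],[0,0,-0.005,0.003,-0.002,0.156,-1],[0,0,-0.005,0.003,-0.002,0.156,-1]]]'
cat > arc.py <<'E'
from h import *
import sys
s=st();R=Ro.from_quat(s['eef_rot']).as_matrix();P=np.array(s['ee_pos']);a=np.arctan2(R[1,1],R[0,1])
H=np.array([.5548,-.1952]);d=P[:2]-H;th=np.arctan2(d[0],d[1]);r=np.hypot(*d);print('a',a,'th',th,'keeper~',th+.0157,'r',r)
for b in th-np.array([float(x) for x in sys.argv[1:]]):
    X=np.array([*(H+.13*np.array([np.sin(b),np.cos(b)])),P[2]]);print(round(b-th,3),(R.T@(X-P)).round(4)[:2])
E
python3 arc.py .09 .18 .27 .36 .45 .54 .63 .72 .81 .9 .99 1.08
python3 -c "
from h import *
p=shot('scene')
print([(np.round(x['box']).tolist(),round(x['score'],2)) for x in imaging.find_in('brick1',p)])"
```

```text
time: 31.35
ee_pos: [0.6828, -0.168, 0.0805]
eef_rot: [0.995, 0.103, 0.001, 0.0]
contact_force: [-0.8, 0.9, 7.7]
grip_width: 0.169
finger_force: 58.3
t 31.35 pos [ 0.6828 -0.168   0.0805] rot [[0.979, 0.204, 0.003], [0.204, -0.979, -0.0], [0.003, 0.001, -1.0]] F [-0.8  0.9  7.7] w 0.16940493062330855 ff 58.286486864089966 q [-0.16  0.82  0.54  1.79 -0.62  0.71 -0.64]
a -1.365160572892735 th 1.361520939831945 keeper~ 1.377220939831945 r 0.13082080155639203
-0.09 [-0.0014 -0.0117]
-0.18 [-0.003  -0.0233]
-0.27 [-0.0057 -0.0347]
-0.36 [-0.0093 -0.0458]
-0.45 [-0.014  -0.0565]
-0.54 [-0.0196 -0.0668]
-0.63 [-0.0261 -0.0765]
-0.72 [-0.0334 -0.0856]
-0.81 [-0.0415 -0.094 ]
-0.9 [-0.0504 -0.1016]
-0.99 [-0.0599 -0.1085]
-1.08 [-0.07   -0.1144]
[([300.0, 257.0, 28.0, 21.0], 0.86), ([290.0, 182.0, 15.0, 27.0], 0.52), ([304.0, 240.0, 20.0, 16.0], 0.51)]
```

```bash
python3 -m creep '[[[0,0,-0.09,-0.0014,-0.0117,0,-1],[0,0,-0.18,-0.003,-0.0233,0,-1],[0,0,-0.27,-0.0057,-0.0347,0,-1],[0,0,-0.36,-0.0093,-0.0458,0,-1],[0,0,-0.45,-0.014,-0.0565,0,-1],[0,0,-0.54,-0.0196,-0.0668,0,-1],[0,0,-0.63,-0.0261,-0.0765,0,-1],[0,0,-0.72,-0.0334,-0.0856,0,-1],[0,0,-0.81,-0.0415,-0.094,0,-1],[0,0,-0.9,-0.0504,-0.1016,0,-1],[0,0,-0.99,-0.0599,-0.1085,0,-1],[0,0,-1.08,-0.07,-0.1144,0,-1]]]'
python3 arc.py .06 .12 .18 .22 .24 .26 .28 .3 .31
```

```text
time: 32.65
ee_pos: [0.5908, -0.0696, 0.0804]
eef_rot: [0.799, 0.601, 0.001, 0.001]
contact_force: [-1.0, 0.4, 8.6]
grip_width: 0.165
finger_force: 59.8
t 32.65 pos [ 0.5908 -0.0696  0.0804] rot [[0.278, 0.961, 0.003], [0.961, -0.278, 0.0], [0.001, 0.003, -1.0]] F [-1.   0.4  8.6] w 0.16495452949968725 ff 59.83200430870056 q [-0.13  0.67  0.22  2.04 -0.31  0.46  0.05]
a -0.2815855959057845 th 0.27870365954035303 keeper~ 0.294403659540353 r 0.1306823254872396
-0.06 [-0.0009 -0.0078]
-0.12 [-0.0017 -0.0156]
-0.18 [-0.0028 -0.0233]
-0.22 [-0.0039 -0.0284]
-0.24 [-0.0045 -0.0309]
-0.26 [-0.0051 -0.0334]
-0.28 [-0.0058 -0.0359]
-0.3 [-0.0066 -0.0384]
-0.31 [-0.007  -0.0396]
```

```bash
python3 -m creep '[[[0,0,-0.06,-0.0009,-0.0078,0,-1],[0,0,-0.12,-0.0017,-0.0156,0,-1],[0,0,-0.18,-0.0028,-0.0233,0,-1],[0,0,-0.22,-0.0039,-0.0284,0,-1],[0,0,-0.24,-0.0045,-0.0309,0,-1],[0,0,-0.26,-0.0051,-0.0334,0,-1],[0,0,-0.28,-0.0058,-0.0359,0,-1],[0,0,-0.28,-0.0058,-0.0359,0,-1]]]'
python3 arc.py .01 .02 .03
```

```text
time: 33.45
ee_pos: [0.559, -0.0645, 0.0805]
eef_rot: [0.709, 0.705, 0.004, 0.003]
contact_force: [10.9, 3.9, 1.3]
grip_width: 0.171
finger_force: 59.8
t 33.45 pos [ 0.559  -0.0645  0.0805] rot [[0.005, 1.0, 0.01], [1.0, -0.005, 0.001], [0.001, 0.01, -1.0]] F [10.9  3.9  1.3] w 0.1712992040667351 ff 59.75631237030029 q [-0.08  0.64  0.14  2.11 -0.22  0.4   0.23]
a -0.0046934838043768265 th 0.03180407315309208 keeper~ 0.04750407315309208 r 0.13078261110934578
-0.01 [-0.0008 -0.0013]
-0.02 [-0.0007 -0.0026]
-0.03 [-0.0007 -0.0039]
```

```bash
python3 -m creep '[[[0,0,-0.01,0,-0.0015,0,-1],[0,0,-0.01,0,-0.003,0,-1],[0,0,-0.01,0,-0.004,0,-1],[0,0,-0.01,0,-0.004,0,-1]]]'
python3 arc.py .03
```

```text
time: 33.85
ee_pos: [0.5581, -0.065, 0.0806]
eef_rot: [0.705, 0.71, 0.005, 0.006]
contact_force: [19.7, 3.3, -7.3]
grip_width: 0.166
finger_force: 59.9
t 33.85 pos [ 0.5581 -0.065   0.0806] rot [[-0.007, 1.0, 0.016], [1.0, 0.007, -0.001], [-0.001, 0.016, -1.0]] F [19.7  3.3 -7.3] w 0.16603693345206938 ff 59.85917329788208 q [-0.08  0.64  0.14  2.12 -0.22  0.39  0.24]
a 0.007185793996787303 th 0.025599178589722056 keeper~ 0.041299178589722055 r 0.130248078133944
-0.03 [-0.0002 -0.0039]
```

```bash
python3 -m creep '[[[0,0,0,0,-0.0015,0,-1],[0,0,0,0,-0.003,0,-1],[0,0,0,0,-0.003,0,-1],[0,0,0,0,-0.003,0,-1]]]'
python3 arc.py .03
```

```text
time: 34.25
ee_pos: [0.5526, -0.0656, 0.0805]
eef_rot: [0.705, 0.709, 0.004, 0.004]
contact_force: [12.0, 1.2, -1.2]
grip_width: 0.174
finger_force: 59.9
t 34.25 pos [ 0.5526 -0.0656  0.0805] rot [[-0.005, 1.0, 0.011], [1.0, 0.005, -0.001], [-0.001, 0.011, -1.0]] F [12.   1.2 -1.2] w 0.17432949028026185 ff 59.891037940979004 q [-0.08  0.63  0.14  2.13 -0.22  0.38  0.24]
a 0.004677204223817026 th -0.01683580645050933 keeper~ -0.0011358064505093309 r 0.12962511126067622
-0.03 [ 0.0003 -0.0039]
```

```bash
python3 -m creep '[[[0,0,0,0,0.002,0,-1],[0,0,0,0,0.002,0,0.2],[0,0,0,0,0.002,0,0.2],[0,0,0,0,0.002,0,0.2],[0,0,0,0,0.002,-0.05,0.2],[0,0,0,0,0.002,-0.1,0.2],[0,0,0,0,0.002,-0.15,0.2],[0,0,0,0,0.002,-0.2,0.2],[0,0,0,0.15,0.002,-0.2,0.2],[0,0,0,0.15,0.002,-0.2,0.2],[0,0,0,0.15,0.002,-0.2,0.2],[0,0,0,0.15,0.002,-0.2,0.2]]]'
python3 - <<'E'
from h import *
st();p=shot('wrist','w10.png')
H=(.5548,-.1952)
print(proj(p,(*H,.059)),proj(p,(H[0]-.0157*.36,H[1]+.36,.059)))
E
```

```text
time: 35.45
ee_pos: [0.5472, 0.0923, 0.2783]
eef_rot: [0.702, 0.712, 0.001, -0.001]
contact_force: [-0.7, -0.1, -0.2]
grip_width: 0.604
finger_force: 0.0
t 35.45 pos [0.5472 0.0923 0.2783] rot [[-0.015, 1.0, -0.001], [1.0, 0.015, 0.003], [0.003, -0.001, -1.0]] F [-0.7 -0.1 -0.2] w 0.6037743080403862 ff 0.0 q [-0.43  0.35  0.22  1.96 -0.11  0.84 -0.14]
[316.97440758 362.15900635] [317.26346909 112.26297773]
```

View pics/w10.png

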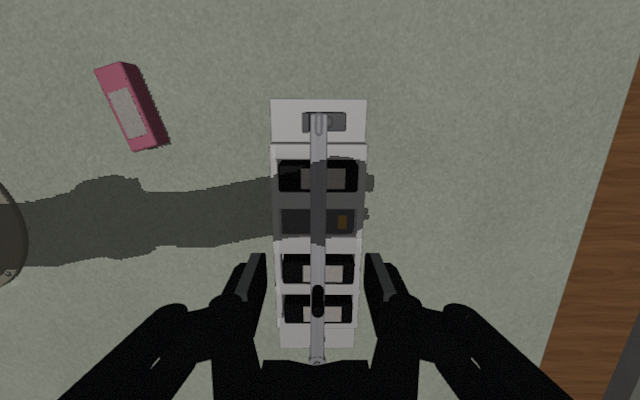

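The bar is shut over the detent (tip at (318,118)), and bricks sit in bays 1, 2 and 4. The robot is clear, so I'm handing in.

```bash
python3 -c "
from rig import workorder
print(workorder.close_job())"
```

```text
the job is handed in; nothing more can be done
None
```

I found three loose bricks and seated them in bays 1, 2 and 4, then swung the keeper bar shut past its detent and handed the job in at about 35 s; the hand-in gave no verdict.

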